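Four clicks on the colorimeter filter dial

ROBOT

A 6-joint arm with a two-finger parallel gripper is mounted at the origin on the work surface. World frame = base frame: x ahead of the robot, y to its left, z up, the work surface at z = 0. Lengths are in m, angles in rad, forces in N, time in s.
With the tool pointing down it reaches from about 0.25 to 0.775 m from the base axis. Payload 4 kg.
Tool frame: the origin (TCP) lies on the centre line of the jaws, within the pads' length; the fingertips stand 25 mm ahead of it and the grasp point (between the pads) lies 6 mm ahead of it; z points along the fingers, y is the line along which they close (so a half turn about z gives the same grasp; the last joint's range is limited). The gripper opens to 94 mm and grips with 3 to 60 N. Pads are 16 mm wide; open, the fingers measure 119 mm over their backs; the gripper's body (75 mm by 177 mm) begins 78 mm behind the grasp point.
Start: joints at [1.076, 0.087, 1.371, -0, 1.684, -0.103], TCP at [0.21, 0.508, 0.231] pointing down, gripper open.
Joint ranges: [-3.1, 3.1], [-0.76, 2.03], [0.27, 2.55], [-1.08, 4.22], [0.17, 2.65], [-2.57, 2.57]. Speed limits (rad/s): [2.79, 2.79, 3.14, 3.14, 3.14, 3.14].

INTERFACE

Orientations are given as [roll, pitch, yaw] about the fixed x, y, z axes, in that order (R = Rz(yaw) Ry(pitch) Rx(roll)).
In Python, from bench import robot, imaging gives the robot as it stands. The module is installed in compiled form; this text tells all that it offers.
- The arm moves only by the tool drive_tool, never from a script. Its argument "series" is a list of rows, each a list of 3 entries, a list of its own where there are three numbers: the finger opening in m, from 0 to 0.094, then the shift along the tool's x, y, z in m, then the turn, a rotation vector about the tool's x, y, z in rad. A call has 1 to 5 rows; each row is the pose to reach, as a shift and turn from the pose commanded when the call began, along the tool's axes at that moment; what a row does not reach only later rows make up. A row lasts 1/8 s, in which the tool goes at most 62.5 mm and 10.7 degrees, less where a joint would pass 70% of its speed; a pose out of reach is approached as far as the arm can. A call with a gripper value outside its range is refused whole. The fingers move at their own pace and stop on an object; the grip force is fixed at half the most. Time passes only in rows, so rows that repeat a pose let the fingers close. It gives the time, the measured TCP pose, the force, the opening and the grip force at its end, in the units of the state.
- robot.get_obs(): the state, without advancing time (a new reading comes with each control period).
- imaging.snapshot(name): name is "scene" or "top" or "wrist"; returns the picture (420x560x3 uint8, red, green, blue); there is no depth.
- imaging.get_calibration(name): a dict with "intrinsics" (3x3 intrinsics, pixels), "position" and "rotation" of the camera in the world. Camera axes: x right, y up, looking along -z (the intrinsics and any distortion apply to the point x, -y, -z); pixel columns grow to the right and rows downward; lengths in m; the calibration is good to about 2 mm. A picture is of the moment at which its call begins: read the wrist's pose just before it. get_calibration takes no time and is no camera call; for the wrist camera it gives the pose at the moment of the call.
- robot.close_job(): hands the job in; it is judged then, once.
The state is a dict: "time": time; "joint_positions": joint angles; "qvel": joint speeds; "joint_torque": joint torques, N m; "tool_pos": TCP position; "ee_rot": TCP orientation; "wrist_force": force on the tool from outside, world axes, zero at the start; "wrist_torque": the same for the moment, N m; "width": finger opening in m; "finger_force": force on a finger pad.
Only numpy, scipy, OpenCV 4.12 (cv2) and the standard library are available. Lean on these libraries where they do the work, as an engineer would, in place of code of your own. Each camera call takes 0.05 s, during which the arm holds its last target. There are 200 camera calls.

TASK

The next reading needs another colour filter: push the orange finger lug of the colorimeter's click-stop dial round with a fingertip, clockwise as seen from above, by exactly four clicks from where it stands, and leave it resting in that fourth click. Do not go past it, do not pinch the lug, and leave the tube rack, bottle, beaker and marker where they are. Finish with the hand clear of everything.

Things in the scene. Friction and masses are not known exactly. Their poses are not given: they have to be found in the camera images.
- colorimeter: white bench colorimeter, 200 (x) by 270 (y) by 70 mm high, turquoise band; fixed. Origin: centre of its underside; z up, front is -x. On its deck at x +15, y +85 mm a black sample cap, 38 mm wide, 32 mm high; dial axis at x -30, y -45 mm. Nine coloured dots, 54 mm from that axis, mark the lug's rests; the first is 120 degrees anticlockwise (from above) of +x.
- dial (a joint): the dial's angle in rad, growing CLOCKWISE seen from above. Nine rests 0.5236 rad (30 degrees) apart: 0 to 4.189; end stops 0.13 beyond the first and last. It starts resting in one of the first four. Midway between rests is a crest (getting there takes about 3 N at the lug): past it the dial springs on into the next rest, short of it it falls back if let go. No play within a rest.
- dial_hub (a point): point on the dial's upright axis at the top face of its black disc, 84 mm above the table. The disc is 96 mm across and 12 mm thick.
- lug_top (a point): middle of the lug's top, 32 mm out from the dial's axis, 24 mm above the disc's top face. The lug is an upright orange fin on the disc, with a white core between its faces: radially from 18 to 46 mm from the axis, 14 mm thick, 24 mm high. Nothing else rises from the disc but a 3 mm high screw head, 18 mm across, on the axis.
- lug_back: the face plate (half) of the lug on its anticlockwise side, the side to push on (shut fingers make a good pusher); it turns with the dial. Its origin lies on the dial's axis at the underside of the disc (12 mm below dial_hub), x points out along the lug.
- lug_front: the face plate (half) of the lug on its clockwise side; origin and axes as lug_back. Pressing on both faces at once is pinching.
- tube_rack: white rack 70 by 190 mm with ten glass test tubes, 145 mm high in all; loose; origin at the centre of its underside, long side along its y.
- dropper_bottle: amber dropper bottle with black collar and cream teat, 42 mm across, 106 mm high; loose; origin at the centre of its underside.
- beaker: clear beaker 68 mm across, 85 mm high; loose; origin at the centre of its underside.
- marker: pink marker with white cap lying on the table, 127 mm long, 14 mm thick; loose; origin under its middle, x along it.

How it is judged:
By the outcome, as a careful person would: the job done as asked, in the order asked, and still so for the second after the job is handed in, with the robot touching nothing.
It also fails if it takes over 48 s, if anything falls off the work surface, if the arm or the gripper's body presses on something with over 40 N, if the wrist force passes 120 N, or if a joint passes its speed limit or range.

## Working session

There is one attempt and no reset: what is moved stays moved. The work goes in short steps, Python scripts to look and compute and a tool call to move; the robot and the scene stay as the last step left them, time stands still between calls to the robot, and variables do not carry over. Pictures are saved under pics/ and viewed, at most 10 in all, crops included, and the job is handed in when it is done.

Besides the shell and the picture viewer there is one more tool, called after "Request:" in YAML: its name, and indented under it one key for each argument. drive_tool: Moves the arm, as the interface text tells. Its arguments: {"type":"object","properties":{"series":{"type":"array"}},"required":["series"]}

```bash
mkdir -p pics
python3 - <<'E'
from bench import robot, imaging
import cv2
print(robot.get_obs())
for n in("top","scene"):
    p=imaging.snapshot(n); cv2.imwrite(f"pics/{n}0.png",p[:,:,::-1]); c=imaging.get_calibration(n); print(n,c)
E
```

```text
{'time': 0.0, 'joint_positions': array([ 1.07591115e+00,  8.79533257e-02,  1.37221557e+00, -4.66186397e-05,
        1.68359174e+00, -1.03101037e-01]), 'qvel': array([-1.22848630e-04, -1.15432000e-04,  1.40043982e-05, -3.64384826e-04,
       -5.48156036e-04,  1.36425369e-03]), 'joint_torque': array([-1.32293040e-03, -3.40180528e+01, -3.02420104e+01,  7.14631914e-02,
        3.30667372e-02, -1.68807342e-04]), 'tool_pos': array([0.20979931, 0.50789144, 0.22932466]), 'ee_rot': array([-3.13943142e+00, -1.77037132e-04,  2.74980313e+00]), 'wrist_force': array([0.50844732, 0.06314392, 0.17704337]), 'wrist_torque': array([0.00806591, 0.04153696, 0.0219396 ]), 'finger_force': 0.0, 'width': 0.09373984737028608}
top {'intrinsics': array([[388.80467737,   0.        , 280.5339149 ],
       [  0.        , 388.80467737, 211.2788033 ],
       [  0.        ,   0.        ,   1.        ]]), 'position': array([0.46613227, 0.02548884, 0.97653167]), 'rotation': array([ 0.08468379, -0.01843786, -1.56685413])}
scene {'intrinsics': array([[404.84531764,   0.        , 274.74057053],
       [  0.        , 404.84531764, 210.77856222],
       [  0.        ,   0.        ,   1.        ]]), 'position': array([0.93999947, 0.44622295, 0.65167747]), 'rotation': array([0.81708257, 0.01225036, 2.36978872])}
```

View pics/top0.png

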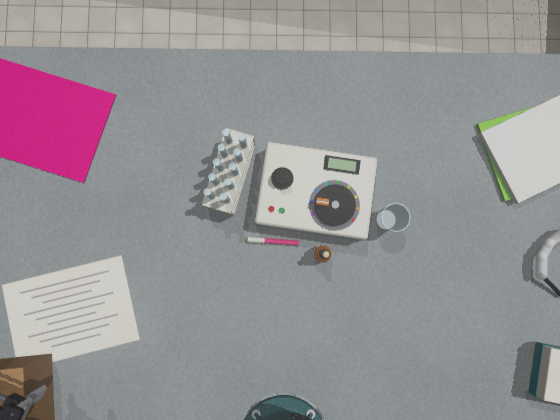

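View pics/scene0.png

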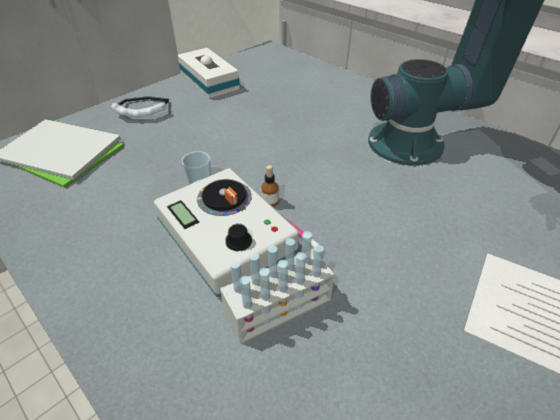

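The top view shows the colorimeter about (317,190), with the dial at (335,205) and the lug pointing left, toward (322,202). The rack is at (229,172), the beaker at (396,217), the bottle at (323,254) and the marker at (273,241). The scene view agrees.

```bash
cat > h.py <<'E'
import numpy as np, cv2
from scipy.spatial.transform import Rotation as R
def cast(c,uv,z):
    uv=np.atleast_2d(uv).astype(float); K=c["intrinsics"]
    d=np.c_[(uv[:,0]-K[0,2])/K[0,0],-(uv[:,1]-K[1,2])/K[1,1],-np.ones(len(uv))]
    d=R.from_euler('xyz',c["rotation"]).apply(d); p=np.array(c["position"])
    return p+d*((z-p[2])/d[:,2])[:,None]
def big(m,near=None):
    cs,_=cv2.findContours(m.astype(np.uint8),cv2.RETR_EXTERNAL,cv2.CHAIN_APPROX_NONE)
    return max((k for k in cs if near is None or cv2.pointPolygonTest(k,near,False)>=0),key=cv2.contourArea)[:,0]
E
python3 - <<'E'
from h import *
from bench import imaging
cal={n:imaging.get_calibration(n) for n in("top","scene")}
for n,ctr,hub in(("top",(300,160),(340,212)),("scene",(210,230),(222,187))):
    im=cv2.imread(f"pics/{n}0.png"); hsv=cv2.cvtColor(im,cv2.COLOR_BGR2HSV); c=cal[n]
    # black disc
    m=cv2.morphologyEx((hsv[...,2]<75).astype(np.uint8),cv2.MORPH_CLOSE,np.ones((9,9)))
    k=big(m,hub); p=cast(c,k,.084)[:,:2].astype(np.float32)
    print(n,"disc",cv2.minEnclosingCircle(p),cv2.fitEllipse(p))
    m=(hsv[...,0]<16)&(hsv[...,1]>150)&(hsv[...,2]>120)
    mm=np.zeros_like(m); x,y=np.int32(k.mean(0)); mm[y-35:y+35,x-35:x+35]=1
    m&=mm; ys,xs=np.nonzero(m); print("orange",len(xs),xs.min(),xs.max(),ys.min(),ys.max(),cast(c,[[xs.mean(),ys.mean()]],.108))
    if n=="top":
        w=cv2.morphologyEx(((hsv[...,1]<40)&(hsv[...,2]>165)).astype(np.uint8),cv2.MORPH_OPEN,np.ones((3,3)))
        k=big(w,ctr); p=cast(c,k,.07)[:,:2].astype(np.float32); print("deck",cv2.minAreaRect(p)); print(cv2.boxPoints(cv2.minAreaRect(p)))
    cv2.imwrite(f"pics/{n}c.png",cv2.resize(im[y-45:y+45,x-60:x+60],None,fx=6,fy=6,interpolation=cv2.INTER_CUBIC)); print(x-60,y-45)
for nm,uv,z in(("bottle",(324,254),.1),("beakerrim",(400,216),.085),("marker",(273,241),.014)): print(nm,cast(cal["top"],uv,z))
E
```

```text
top disc ((0.5569900870323181, -0.11478901654481888), 0.047133028507232666) ((0.5405998229980469, -0.108065664768219), (0.05232752487063408, 0.08934613317251205), 158.55239868164062)
orange 28 317 353 198 220 [[ 0.55838818 -0.09156004  0.108     ]]
deck ((0.5953778028488159, -0.0760035365819931), (0.26450294256210327, 0.1942557692527771), 81.88900756835938)
[[ 0.48056203 -0.19322816]
 [ 0.67287457 -0.22063592]
 [ 0.7101936   0.04122108]
 [ 0.51788104  0.06862885]]
271 165
scene disc ((0.5656954646110535, -0.10600991547107697), 0.0514155849814415) ((0.5644325613975525, -0.10574012249708176), (0.09425053745508194, 0.10046645253896713), 157.9373016357422)
orange 94 225 236 187 203 [[ 0.57326694 -0.07265413  0.108     ]]
164 150
bottle [[ 0.4448295  -0.08842728  0.1       ]]
beakerrim [[ 0.53245376 -0.26699331  0.085     ]]
marker [[0.47420288 0.02636881 0.014     ]]
```

View pics/topc.png

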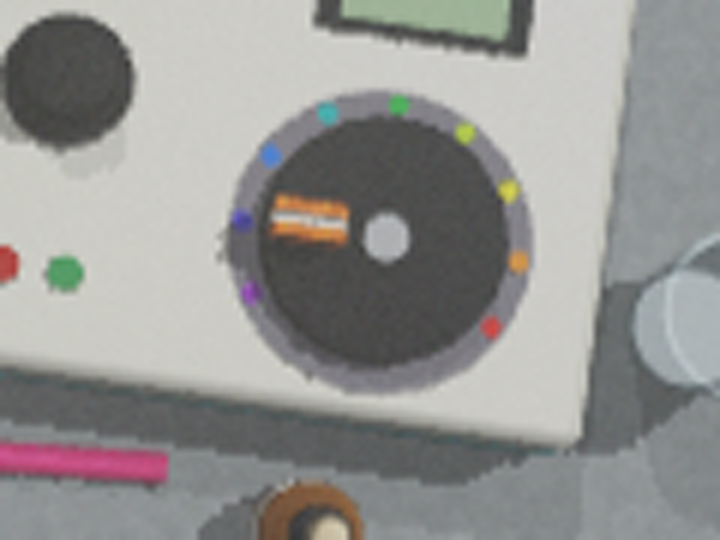

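View pics/scenec.png

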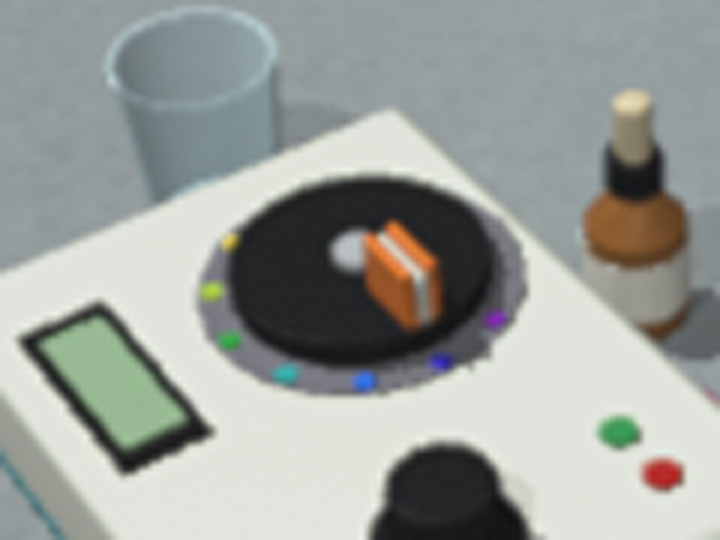

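The crops show the lug in line with the second (indigo) dot at crop (243,220). The fourth click on is therefore the sixth (lime) dot at crop (465,133). The screw head is at top pixel (335.1,204.3) and scene pixel (222.3,191.3).

Run:
```python
from h import *
from bench import imaging,robot
cal={n:imaging.get_calibration(n) for n in("top","scene")}
f=lambda o,u:(np.array(o)+(np.array(u)+.5)/6-.5)
T,S=(271,165),(164,150)
ht=cast(cal["top"],f(T,(387,238)),.087)[0]; hs=cast(cal["scene"],f(S,(352,250)),.087)[0]
print("hub",ht,hs)
dt=[(252,293),(243,220),(272,156),(328,114),(400,105),(465,133),(510,190),(519,262),(491,327)]
a=np.radians(120-30*np.arange(9)); 
P=np.array([cast(cal["top"],f(T,q),.07)[0][:2] for q in dt])
M=.054*np.c_[np.cos(a),np.sin(a)]
A,_=cv2.estimateAffinePartial2D(M,P); print(A, np.degrees(np.arctan2(A[1,0],A[0,0])))
ds=[(496,320),(441,363),(365,381),(287,373),(230,340),(212,291),(230,241)]
P2=np.array([cast(cal["scene"],f(S,q),.07)[0][:2] for q in ds])
A2,_=cv2.estimateAffinePartial2D(M[:7],P2); print(A2,np.degrees(np.arctan2(A2[1,0],A2[0,0])))
lt=cast(cal["top"],[f(T,(273,214)),f(T,(347,224))],.108); ls=cast(cal["scene"],[f(S,(378,236)),f(S,(425,272))],.108)
print("lug",lt,ls)
hub=(A[:,2]+A2[:,2])/2; yaw=np.radians(-8); phi=yaw+np.pi/2
er=np.array([np.cos(phi),np.sin(phi)]);et=np.array([-er[1],er[0]])
o=robot.get_obs(); tgt=np.r_[hub+.032*er+.027*et,.180]
Rt=R.from_euler('xyz',o["ee_rot"]); print(hub,tgt,"shift",Rt.inv().apply(tgt-o["tool_pos"]),"turn",(Rt.inv()*R.from_euler('xyz',[np.pi,0,phi+np.pi/2])).as_rotvec())
```

```text
hub [ 0.5586782  -0.11636309  0.087     ] [ 0.56245803 -0.11377207  0.087     ]
[[ 0.99996719  0.14152235  0.55911688]
 [-0.14152235  0.99996719 -0.11676615]] -8.055400931325337
[[ 1.00344694  0.14557265  0.5588958 ]
 [-0.14557265  1.00344694 -0.1150767 ]] -8.254460778947463
lug [[ 0.56529554 -0.07018968  0.108     ]
 [ 0.56168741 -0.09800147  0.108     ]] [[ 0.5653627  -0.09240848  0.108     ]
 [ 0.56612046 -0.06615145  0.108     ]]
[ 0.55900634 -0.11592142] [ 0.53672264 -0.08047517  0.18      ] shift [-0.52682312 -0.41887722  0.05016348] turn [-0.00195047 -0.00043087 -0.25218742]
```

Request:
drive_tool:
  series:
    - [0,[-0.045,-0.036,0],[0,0,0]]
    - [0,[-0.09,-0.072,0],[0,0,0]]
    - [0,[-0.135,-0.107,0],[0,0,0]]
    - [0,[-0.18,-0.143,0],[0,0,0]]
    - [0,[-0.225,-0.179,0],[0,0,0]]

```text
time: 0.72
tool_pos: [0.3499, 0.2552, 0.2301]
ee_rot: [-3.141, -0.0, 2.75]
wrist_force: [0.8, -0.1, 0.2]
width: 0.0471
finger_force: 0.0
```

Request:
drive_tool:
  series:
    - [0,[-0.045,-0.036,0],[0,0,0]]
    - [0,[-0.09,-0.072,0],[0,0,0]]
    - [0,[-0.135,-0.107,0],[0,0,0]]
    - [0,[-0.18,-0.143,0],[0,0,0]]
    - [0,[-0.225,-0.179,0],[0,0,0]]

```text
time: 1.35
tool_pos: [0.4896, 0.0038, 0.2301]
ee_rot: [3.141, -0.001, 2.75]
wrist_force: [0.6, 0.3, -0.8]
width: 0.001
finger_force: 0.0
```

Request:
drive_tool:
  series:
    - [0,[-0.035,-0.026,0],[0,0,-0.12]]
    - [0,[-0.07,-0.055,0],[0,0,-0.25]]
    - [0,[-0.077,-0.061,0.02],[0,0,-0.25]]
    - [0,[-0.077,-0.061,0.05],[0,0,-0.25]]
    - [0,[-0.077,-0.061,0.05],[0,0,-0.25]]

```text
time: 1.98
tool_pos: [0.5352, -0.0799, 0.177]
ee_rot: [3.141, -0.007, 2.999]
wrist_force: [-0.6, -0.3, -0.1]
width: 0.0003
finger_force: 0.0
```

Run:
```python
from h import *
from bench import imaging,robot
o=robot.get_obs();print(o["tool_pos"],o["ee_rot"])
cv2.imwrite("pics/w1.png",imaging.snapshot("wrist")[:,:,::-1])
```

```text
[ 0.5351985  -0.079884    0.17701494] [ 3.14061357 -0.00730974  2.99932311]
```

View pics/w1.png

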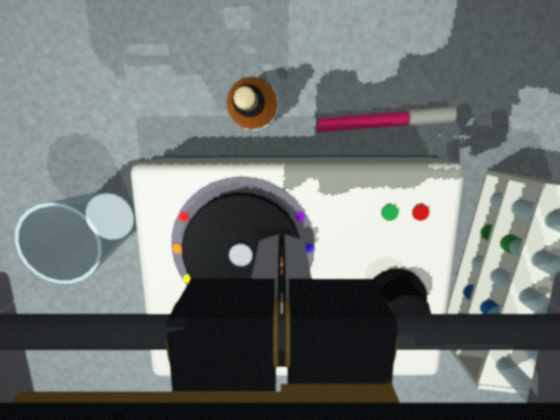

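The wrist view shows the shut fingers over the disc, with the tip at (282,240) on the purple/indigo side, the screw at (241,254), and the bottle, rack and beaker well clear. I'll descend behind the lug.

Request:
drive_tool:
  series:
    - [0,[0,0,0.02],[0,0,0]]
    - [0,[0,0,0.04],[0,0,0]]
    - [0,[0,0,0.055],[0,0,0]]
    - [0,[0,0,0.062],[0,0,0]]
    - [0,[0,0,0.062],[0,0,0]]

```text
time: 2.65
tool_pos: [0.5371, -0.08, 0.1186]
ee_rot: [3.141, -0.0, 3.0]
wrist_force: [-0.5, 0.5, 0.3]
width: 0.0004
finger_force: 0.0
```

Request:
drive_tool:
  series:
    - [0,[-0.004,0,0],[0,0,0]]
    - [0,[-0.008,0,0],[0,0,0]]
    - [0,[-0.01,0,0],[0,0,0]]
    - [0,[-0.01,0,0],[0,0,0]]
    - [0,[-0.01,0,0],[0,0,0]]

```text
time: 3.28
tool_pos: [0.547, -0.0816, 0.1184]
ee_rot: [3.142, 0.0, 3.0]
wrist_force: [-0.5, 0.3, 0.1]
width: 0.0003
finger_force: 0.0
```

Request:
drive_tool:
  series:
    - [0,[-0.001,0,0],[0,0,0]]
    - [0,[-0.002,0,0],[0,0,0]]
    - [0,[-0.003,0,0],[0,0,0]]
    - [0,[-0.003,0,0],[0,0,0]]

```text
time: 3.78
tool_pos: [0.549, -0.0815, 0.1184]
ee_rot: [3.141, -0.002, 3.0]
wrist_force: [-5.0, 1.3, 2.8]
width: 0.0004
finger_force: 2.6
```

Request:
drive_tool:
  series:
    - [0,[-0.0034,0.0014,0],[0,0,0.105]]
    - [0,[-0.007,0.0024,0],[0,0,0.209]]
    - [0,[-0.0106,0.0031,0],[0,0,0.314]]
    - [0,[-0.0143,0.0033,0],[0,0,0.419]]
    - [0,[-0.018,0.0032,0],[0,0,0.524]]

```text
time: 4.4
tool_pos: [0.5675, -0.081, 0.1184]
ee_rot: [-3.141, -0.002, 2.472]
wrist_force: [-4.7, 2.1, 2.9]
width: 0.0004
finger_force: 2.4
```

```bash
cat > s.py <<'E'
from h import *
from bench import imaging,robot
import sys
o=robot.get_obs(); d=o["tool_pos"][:2]-[.559,-.116]; psi=o["ee_rot"][2]; phi=psi-np.pi/2
er=np.array([np.cos(phi),np.sin(phi)]);et=np.array([-er[1],er[0]])
print("face angle dev rest units",(90-8.1-np.degrees(phi))/30,"er",d@er,"et",d@et,o["wrist_force"],o["time"])
im=imaging.snapshot("scene")[:,:,::-1]
cv2.imwrite(f"pics/{sys.argv[1]}.png",cv2.resize(im[140:250,150:300],None,fx=5,fy=5,interpolation=cv2.INTER_CUBIC))
E
python3 s.py s1
```

```text
face angle dev rest units 1.008141146134499 er 0.03275152445493109 et 0.015027968678729724 [-4.65793123  2.1031968   2.85441149] 4.4
```

View pics/s1.png

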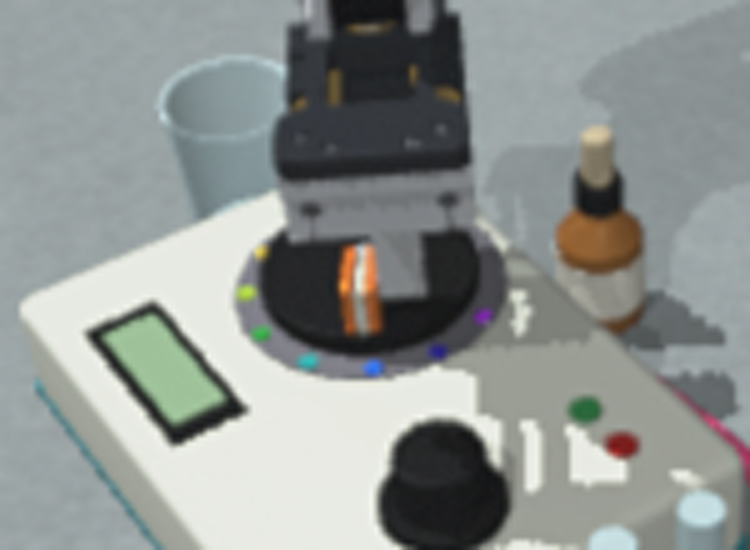

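The lug, at (362,290), now points at the blue dot at (373,368), so one click is done and the finger is flat behind it. Two more clicks the same way.

Request:
drive_tool:
  series:
    - [0,[-0.0034,0.0014,0],[0,0,0.105]]
    - [0,[-0.007,0.0024,0],[0,0,0.209]]
    - [0,[-0.0106,0.0031,0],[0,0,0.314]]
    - [0,[-0.0143,0.0033,0],[0,0,0.419]]
    - [0,[-0.018,0.0032,0],[0,0,0.524]]

```text
time: 5.08
tool_pos: [0.5843, -0.089, 0.1184]
ee_rot: [3.141, -0.002, 1.95]
wrist_force: [-3.6, 4.1, 1.6]
width: 0.0003
finger_force: 2.3
```

Request:
drive_tool:
  series:
    - [0,[-0.0034,0.0014,0],[0,0,0.105]]
    - [0,[-0.007,0.0024,0],[0,0,0.209]]
    - [0,[-0.0106,0.0031,0],[0,0,0.314]]
    - [0,[-0.0143,0.0033,0],[0,0,0.419]]
    - [0,[-0.018,0.0032,0],[0,0,0.524]]

```text
time: 5.7
tool_pos: [0.5949, -0.1047, 0.1185]
ee_rot: [3.14, -0.002, 1.426]
wrist_force: [-1.0, 4.2, 1.1]
width: 0.0004
finger_force: 2.1
```

```bash
python3 s.py s3
```

```text
face angle dev rest units 3.007087401947879 er 0.03387645419289195 et 0.016411000231022144 [-0.95797933  4.15554931  1.07407741] 5.7
```

View pics/s3.png

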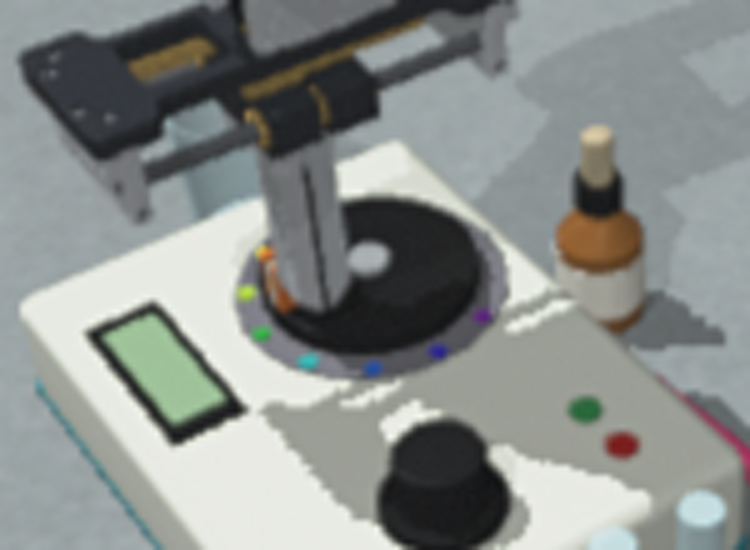

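The lug's outer end, at (287,300), lines up with the green dot at (262,333), so it is on the third click. For the fourth I'll push only just past the crest.

Request:
drive_tool:
  series:
    - [0,[-0.0034,0.0014,0],[0,0,0.105]]
    - [0,[-0.007,0.0024,0],[0,0,0.209]]
    - [0,[-0.0106,0.0031,0],[0,0,0.314]]
    - [0,[-0.0131,0.0033,0],[0,0,0.384]]
    - [0,[-0.0131,0.0033,0],[0,0,0.384]]

```text
time: 6.38
tool_pos: [0.596, -0.1194, 0.1185]
ee_rot: [3.14, -0.0, 1.046]
wrist_force: [0.3, 0.3, -0.5]
width: 0.0008
finger_force: 0.0
```

```bash
python3 s.py s4
```

```text
face angle dev rest units 3.73214830576194 er 0.033767912971584914 et 0.015605165943871348 [ 0.28947881  0.33469794 -0.47038538] 6.375
```

View pics/s4.png

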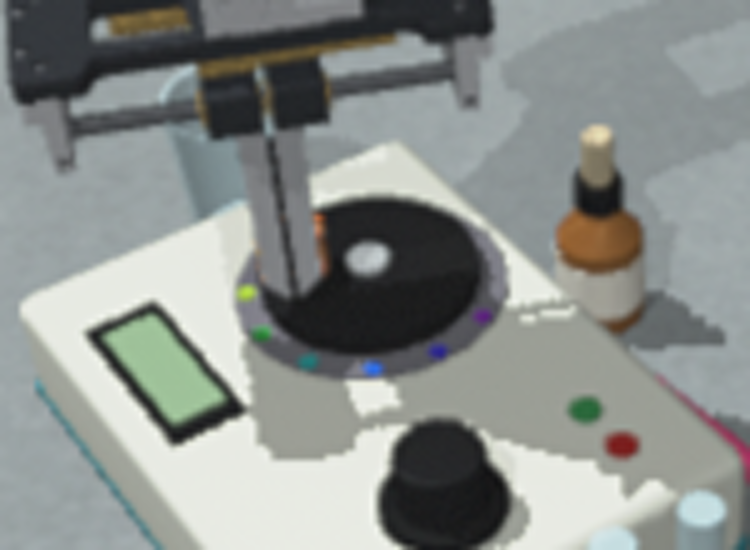

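The force is zero and the lug, behind the finger at (320,240), has sprung ahead. I'll back off, rise and clear the view.

Request:
drive_tool:
  series:
    - [0,[0.004,0,0],[0,0,0]]
    - [0,[0.01,0,0],[0,0,0]]
    - [0,[0.01,0,-0.03],[0,0,0]]
    - [0,[0.01,0,-0.07],[0,0,0]]
    - [0,[0.01,0,-0.12],[0,0,0]]

```text
time: 7.05
tool_pos: [0.6001, -0.1096, 0.2383]
ee_rot: [-3.139, 0.0, 1.045]
wrist_force: [0.2, -0.9, 0.0]
width: 0.0005
finger_force: 0.0
```

Request:
drive_tool:
  series:
    - [0,[0.04,-0.03,0],[0,0,0]]
    - [0,[0.08,-0.06,0],[0,0,0]]
    - [0,[0.12,-0.09,0],[0,0,0]]
    - [0,[0.16,-0.12,0],[0,0,0]]
    - [0,[0.2,-0.15,0],[0,0,0]]

```text
time: 7.68
tool_pos: [0.5711, 0.1401, 0.2386]
ee_rot: [3.141, -0.001, 1.045]
wrist_force: [1.2, -0.4, 0.6]
width: 0.0007
finger_force: 0.0
```

Run:
```python
from h import *
from bench import imaging,robot
o=robot.get_obs();print(o["time"],o["tool_pos"],o["wrist_force"],np.abs(o["qvel"]).max())
im=imaging.snapshot("top")[:,:,::-1]
cv2.imwrite("pics/t5.png",cv2.resize(im[115:275,190:420],None,fx=3.4,fy=3.4,interpolation=cv2.INTER_CUBIC))
```

```text
7.675 [0.57111852 0.14010741 0.23864888] [ 1.16311579 -0.39410664  0.58124585] 0.6848847428449464
```

View pics/t5.png

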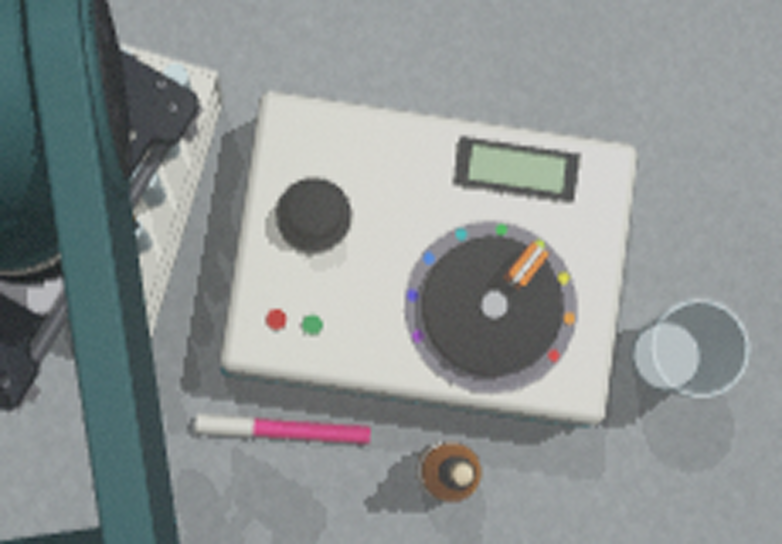

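The lug, at (528,264), points at the lime dot at (540,245), the sixth, so that is four clicks. The bottle, beaker and marker haven't moved, and the hand is clear. I'll let the arm settle and hand in.

Request:
drive_tool:
  series:
    - [0,[0,0,-0.03],[0,0,0]]
    - [0,[0,0,-0.03],[0,0,0]]
    - [0,[0,0,-0.03],[0,0,0]]
    - [0,[0,0,-0.03],[0,0,0]]

```text
time: 8.22
tool_pos: [0.5711, 0.1375, 0.267]
ee_rot: [-3.14, 0.001, 1.043]
wrist_force: [0.4, 0.3, -0.2]
width: 0.0007
finger_force: 0.0
```

```bash
python3 -c "
from bench import robot
print(robot.close_job())"
```

```text
the job is handed in; nothing more can be done
None
```

I pushed the dial exactly four clicks clockwise, from the indigo dot to the lime one, where it rests; the hand is clear, the other items were left alone, and the job was handed in at about 8 s.

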